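# Level a mosaic row on a sloping terracotta panel

### The arm

A 7-joint arm with a two-finger parallel gripper is mounted at the origin on the work surface. World frame = base frame: x ahead of the robot, y to its left, z up, the work surface at z = 0. Lengths are in m, angles in rad, forces in N, time in s.
With the tool pointing down it reaches from about 0.425 to 0.875 m from the base axis. Payload 4.7 kg.
Tool frame: the origin (TCP) lies between the finger pads; the fingertips stand 17 mm ahead of it and the grasp point (between the pads) lies 2 mm behind it; z points along the fingers, y is the line along which they close (so a half turn about z gives the same grasp; the last joint's range is limited). The gripper opens to 87 mm and grips with 3 to 60 N. Pads are 19 mm wide; open, the fingers measure 117 mm over their backs; the gripper's body (75 mm by 190 mm) begins 51 mm behind the grasp point.
Start: joints at [-1.225, 0.321, -0.07, 1.45, 0.023, 1.371, -0.057], TCP at [0.212, 0.615, 0.24] pointing down, gripper open.
Joint ranges: [-2.86, 2.86], [-0.3, 2.09], [-1.38, 1.24], [0.06, 2.45], [-1.56, 4.7], [0.09, 2.05], [-2.69, 2.69]. Speed limits (rad/s): [2.57, 2.57, 3.14, 3.14, 3.14, 3.14, 3.14].

### API

Orientations are given as a unit quaternion [x, y, z, w].
In Python, from bench import * gives the robot as it stands. The module is installed in compiled form; this text tells all that it offers.
- The arm moves only by the shell command python3 -m creep 'ROWS' [FORCE]. ROWS is JSON, a list of rows, each a list of 3 entries, a list of its own where there are three numbers: the shift along the tool's x, y, z in m, then the turn, a rotation vector about the tool's x, y, z in rad, then the finger opening in m, from 0 to 0.087. In form: [[[x, y, z], [ax, ay, az], claw], ...]. A call has 1 to 20 rows; each row is the pose to reach, as a shift and turn from the pose commanded when the call began, along the tool's axes at that moment; what a row does not reach only later rows make up. A row lasts 1/8 s, in which the tool goes at most 62.5 mm and 10.7 degrees, less where a joint would pass 70% of its speed; a pose out of reach is approached as far as the arm can. A call with a gripper value outside its range is refused whole. The fingers move at their own pace and stop on an object; FORCE is the grip in N (left out, the last holds). Time passes only in rows, so rows that repeat a pose let the fingers close. It gives the time, the measured TCP pose, the force, the opening and the grip force at its end, in the units of the state.
- get_state(): the state, without advancing time (a new reading comes with each control period).
- grab_frame(name): name is "side" or "top" or "wrist"; returns a dict with "pixels" (384x512x3 uint8, red, green, blue), "range_z" (384x512 float32, m along the optical axis (not along the pixel's ray), 0 where there is no reading), "camera_matrix" (3x3 intrinsics, pixels), "rvec" (rotation vector, rad) and "tvec" (3), from world to camera coordinates, as OpenCV has them; the wrist camera has in their place "T_tool_cam" (4x4, takes a point from camera to tool coordinates, whose origin is the TCP and whose axes are the flange's). Camera axes: x right, y down, z forward; pixel columns grow to the right and rows downward; lengths in m; the calibration is good to about 2 mm. A picture is of the moment at which its call begins: read the wrist's pose just before it.
- hand_in(): hands the job in; it is judged then, once.
The state is a dict: "clock": time; "joint_positions": joint angles; "joint_velocities": joint speeds; "tau": joint torques, N m; "eef_pos": TCP position; "tcp_rot": TCP orientation; "contact_force": force on the tool from outside, world axes, zero at the start; "ft_torque": the same for the moment, N m; "width": opening from 0.0 (shut) to 1.0 (fully open); "gripper_force": force on a finger pad.
Only numpy, scipy, OpenCV 4.12 (cv2) and the standard library are available. Lean on these libraries where they do the work, as an engineer would, in place of code of your own. Each camera call takes 0.05 s, during which the arm holds its last target. There are 200 camera calls.

### The job

Take the yellow-handled float from its cork pad, press its sole flat on the plain green-marked end of the sloping sprung panel, and slide it in one unbroken stroke along the row of tiles to the plain red-marked end so that all five tiles end up flush with the face. Keep a steady pressure all the way: the sprung panel must stay pressed part of the way down, neither springing back up mid-stroke nor being pushed to its stop; use the float, not the fingers, on the panel. Then stand the float upright on the cork pad again, let go, and leave the other things as they are.

Things in the scene. Friction and masses are not known exactly. Their poses are not given: they have to be found in the camera images.
- float_grip (a point): Centre of the levelling float's yellow upright handle, 42 mm (x) by 24 mm (y), on its axis, 38 mm above the float's underside (handle top at 57 mm, sole top at 12 mm). z up through the handle, y along the float's length. Symmetric under a half turn; about 0.22 kg. Pinch the handle across its 24 mm (along y). It starts on the cork pad.
- float_sole (a point): Centre of the underside of the float's wooden sole, 60 mm (x) by 64 mm (y), 12 mm thick. The middle 36 mm of the length (y) is flat; both y ends turn up 6 mm over the last 14 mm, like a sledge, so it rides over proud tiles when slid along its y. Being wider than the tiles, it brings them flush when pressed flat on the face.
- bed_mid (a point): Middle of the face of the sprung terracotta panel, 124 mm (x, up the slope) by 270 mm (y, along the row, from green end to red end), z straight out of the face, leaning away from the robot, 0.5 rad from vertical. Moves with the panel. Tiles, 30 mm (x) by 22 mm (y), sit at y = -48, -24, 0, 24, 48 mm. The wooden stand below is 200 x 270 mm.
- green_end (a point): Start place on the panel's plain face, 103 mm before bed_mid along the row (y = -103 mm), axes as bed_mid. The face is plain from 60 mm before bed_mid to the edge at 135 mm; the outermost 25 mm is painted green.
- red_end (a point): Finish place, likewise 103 mm past bed_mid (y = +103 mm); the outermost 25 mm is painted red.
- bed (a joint): How far the panel is pressed straight into its stand against springs, in m: 0 at rest, stop at 0.016. It starts to move at about 3 N (pressing square to the face) and takes about 0.9 N more per mm (8 mm: about 10 N); it returns when released.
- cork_pad (a point): Centre of the cork pad, 120 mm (x) by 140 mm (y), on the front half of the plywood tool board (230 x 160 mm, 12 mm thick, fixed, flat); the point lies on the pad's surface, 12 mm above the table, z up, axes along the board's.
- tile0 (a joint): Tile 1 of 5 counted from the green end (blue): how far it has been pushed into its groove, in m. Starts at 0 to 0.0008, standing about 4 mm proud of the face; 0.004 is flush with the face, stop at 0.006. Held by friction, about 3 N to push; stays where it is left.
- tile1 (a joint): Tile 2 of 5 counted from the green end (white): how far it has been pushed into its groove, in m. Starts at 0 to 0.0008, standing about 4 mm proud of the face; 0.004 is flush with the face, stop at 0.006. Held by friction, about 3 N to push; stays where it is left.
- tile2 (a joint): Tile 3 of 5 counted from the green end (blue): how far it has been pushed into its groove, in m. Starts at 0 to 0.0008, standing about 4 mm proud of the face; 0.004 is flush with the face, stop at 0.006. Held by friction, about 3 N to push; stays where it is left.
- tile3 (a joint): Tile 4 of 5 counted from the green end (white): how far it has been pushed into its groove, in m. Starts at 0 to 0.0008, standing about 4 mm proud of the face; 0.004 is flush with the face, stop at 0.006. Held by friction, about 3 N to push; stays where it is left.
- tile4 (a joint): Tile 5 of 5 counted from the green end (blue): how far it has been pushed into its groove, in m. Starts at 0 to 0.0008, standing about 4 mm proud of the face; 0.004 is flush with the face, stop at 0.006. Held by friction, about 3 N to push; stays where it is left.
- stone: Grey rubbing stone 45 x 55 x 22 mm, loose on the rear half of the tool board; to be left alone; origin at its underside centre.
- tap: Spare white-and-blue water tap, 44 mm tall, loose on the rear half of the tool board; to be left alone; origin at its underside centre.
- pot: Small open terracotta pot, 90 mm across, 80 mm tall, bystander; origin at its underside centre.
- glaze: Amber glass jar, 60 mm across, 85 mm tall, bystander; origin at its underside centre.
- saucer: Terracotta saucer, 120 mm across, bystander; origin at its underside centre.
- brush: Brush lying on the table, bystander; origin at its underside centre (the brush: in the middle of its length).
- knoblid: Terracotta lid with a knob, 90 mm across, 34 mm tall, bystander; origin at its underside centre.

How it is judged:
On the way, in this order (a step that is already met when the one before it is completed fails the run):
1. the float is pressed flat on the plain green end of the panel (its middle more than 78 mm before the middle of the row) (angle between the z axis of float_grip and the z axis of bed_mid, either way round below 0.2 rad and x of float_grip in the frame of bed_mid between -0.03 and 0.03 m and z of float_grip in the frame of bed_mid below 0.048 m and value of joint bed above 0.001 m and y of float_grip in the frame of bed_mid between -0.135 and -0.078 m), for 0.1 s.
2. pressed flat, the float has come to the middle tile, with the first two tiles flush (angle between the z axis of float_grip and the z axis of bed_mid, either way round below 0.2 rad and x of float_grip in the frame of bed_mid between -0.03 and 0.03 m and z of float_grip in the frame of bed_mid below 0.048 m and value of joint bed above 0.001 m and y of float_grip in the frame of bed_mid between -0.01 and 0.03 m and value of joint tile0 between 0.0025 and 0.0055 m and value of joint tile1 between 0.0025 and 0.0055 m), for 0.05 s.
3. pressed flat, the float has reached the plain red end, with all five tiles flush (angle between the z axis of float_grip and the z axis of bed_mid, either way round below 0.2 rad and x of float_grip in the frame of bed_mid between -0.03 and 0.03 m and z of float_grip in the frame of bed_mid below 0.048 m and value of joint bed above 0.001 m and y of float_grip in the frame of bed_mid between 0.078 and 0.135 m and value of joint tile0 between 0.0025 and 0.0055 m and value of joint tile1 between 0.0025 and 0.0055 m and value of joint tile2 between 0.0025 and 0.0055 m and value of joint tile3 between 0.0025 and 0.0055 m and value of joint tile4 between 0.0025 and 0.0055 m), for 0.05 s.
At the end, for the whole second after the job is handed in: All five tiles are flush with the face within 1.5 mm (tile values 0.0025 to 0.0055), the panel has sprung back, and the float stands upright and still on the cork pad, its middle within 50 mm of the pad's centre, released (value of joint tile0 between 0.0025 and 0.0055 m and value of joint tile1 between 0.0025 and 0.0055 m and value of joint tile2 between 0.0025 and 0.0055 m and value of joint tile3 between 0.0025 and 0.0055 m and value of joint tile4 between 0.0025 and 0.0055 m and horizontal distance between float_grip and cork_pad below 0.05 m and z of float_grip in the frame of cork_pad between 0.033 and 0.043 m and angle between float_grip's own z axis and vertical below 0.1 rad and linear speed of float below 0.02 m/s and value of joint bed below 0.002 m); the robot touches nothing.
It fails at once if mid-stroke (float over the middle 100 mm of the row, sole less than 22 mm off the face) the pressure is lost: the panel springs back to less than 1 mm (y of float_grip in the frame of bed_mid between -0.05 and 0.05 m and x of float_grip in the frame of bed_mid between -0.05 and 0.05 m and z of float_grip in the frame of bed_mid below 0.06 m and value of joint bed below 0.001 m).
It fails at once if the panel is pushed to its stop (more than 15 mm) (value of joint bed above 0.015 m).
It fails at once if the fingers press on the panel or its tiles (over 3 N) (contact force between the fingers and bed above 3 N).
It fails at once if one of the other loose things is moved more than 30 mm (distance of any of stone, tap, pot, glaze, saucer, brush, knoblid from where it was at the start of the episode above 0.03 m).
It also fails if it takes over 64 s, if anything falls off the work surface, if the arm or the gripper's body presses on something with over 40 N, if the wrist force passes 120 N, or if a joint passes its speed limit or range.

## Working session

There is one attempt and no reset: what is moved stays moved. The work goes in short steps, Python scripts to look and compute and a shell command to move; the robot and the scene stay as the last step left them, time stands still between calls to the robot, and variables do not carry over. Pictures are saved under pics/ and viewed, at most 10 in all, crops included, and the job is handed in when it is done.

```bash
mkdir -p pics
cat > h.py <<'E'
from bench import *
import numpy as np, cv2
from scipy.spatial.transform import Rotation as R
def cloud(n):
    s=get_state(); f=grab_frame(n); K=np.array(f["camera_matrix"]); z=f["range_z"]
    v,u=np.mgrid[:384,:512]
    P=np.stack([(u-K[0,2])/K[0,0]*z,(v-K[1,2])/K[1,1]*z,z],-1)
    if n=="wrist":
        T=np.array(f["T_tool_cam"]); P=P@T[:3,:3].T+T[:3,3]
        P=P@R.from_quat(s["tcp_rot"]).as_matrix().T+np.array(s["eef_pos"])
    else:
        M=R.from_rotvec(np.ravel(f["rvec"])).as_matrix(); P=(P-np.ravel(f["tvec"]))@M
    P[z==0]=np.nan
    return f["pixels"],P
E
python3 - <<'E'
from h import *
for n in("top","side"):
    p,P=cloud(n); np.savez(n,p=p,P=P)
    cv2.imwrite(f"pics/{n}.png",p[...,::-1])
s=get_state();print(s)
E
```

```text
{'clock': 0.1, 'joint_positions': array([-1.22489669,  0.32178038, -0.0701202 ,  1.45153549,  0.02259802,
        1.37078842, -0.05690506]), 'joint_velocities': array([ 0.00041075, -0.00165381, -0.00052979, -0.00502328, -0.00045934,
        0.00068383, -0.00103871]), 'tau': array([-8.37840184e-05, -4.92569697e+01, -4.05725967e-01, -3.13402498e+01,
       -6.42299443e-02,  3.94159800e-02,  6.86020371e-05]), 'eef_pos': array([0.21160829, 0.61410854, 0.23855946]), 'tcp_rot': array([ 1.65112342e-01,  9.86274390e-01, -8.55777373e-04, -1.03635972e-04]), 'contact_force': array([-0.12356463, -0.13938505, -0.59868146]), 'ft_torque': array([-0.02511291, -0.04940924,  0.00260162]), 'gripper_force': 0.0, 'width': 1.0036530677770947}
```

View pics/top.png

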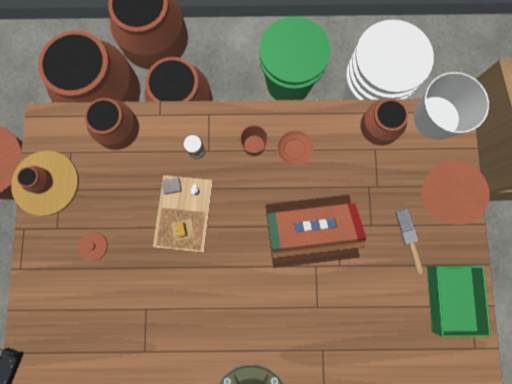

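View pics/side.png

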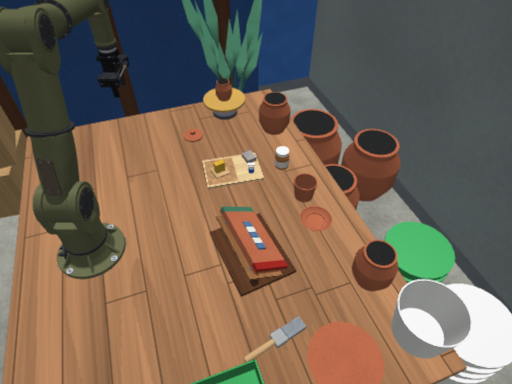

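The top picture shows the float at about (180,229) on the cork, with the stone at (171,185) and the tap at (195,189). The panel spans about (270..362, 205..250), with green on the left, red on the right and tiles around (315,226). The side view agrees. Next I'll measure positions.

```bash
cat > m.py <<'E'
from h import *
out={}
for n in("top","side"):
    d=np.load(n+".npz");p,P=d["p"],d["P"]
    hsv=cv2.cvtColor(p,cv2.COLOR_RGB2HSV);H,S,V=[hsv[...,i].astype(int) for i in range(3)]
    ok=~np.isnan(P[...,0])
    X,Y,Z=P[...,0],P[...,1],P[...,2]
    area=ok&(X>.3)&(X<.95)&(Y>-.5)&(Y<.5)
    yel=area&(H>20)&(H<32)&(S>200)&(Z>.05)&(Z<.09)
    q=P[yel];print(n,"yellow",len(q),q.mean(0),q.min(0),q.max(0))
    top=q[q[:,2]>.062]
    print(" top rect",top.mean(0),cv2.minAreaRect((top[:,:2]*1000).astype(np.float32)))
    board=area&(Z>.006)&(Z<.03)&(Y>.1)&(X<.78)
    m=cv2.connectedComponentsWithStats(board.astype(np.uint8))
    i=1+np.argmax(m[2][1:,4]); b=P[m[1]==i]
    print(" board",len(b),b.mean(0),cv2.minAreaRect((b[:,:2]*1000).astype(np.float32)))
    reg=area&(Y<.05)&(Y>-.42)&(Z>.03)
    red=reg&((H<5)|(H>174))&(S>200)&(V>110); grn=reg&(H>60)&(H<95)&(S>100)
    ter=reg&(H<12)&(S>110)&(V>90)
    m=cv2.connectedComponentsWithStats(ter.astype(np.uint8))
    t=P[m[1]==1+np.argmax(m[2][1:,4])]
    for _ in range(4):
        c=t.mean(0);w=np.linalg.svd(t-c,full_matrices=False)[2][2]; w*=np.sign(w[2]); t=t[abs((t-c)@w)<.005]
    print(" plane c",c,"n",w,"tilt",np.arccos(w[2]),len(t), "rms",((t-c)@w).std())
    tile=reg&(((H>95)&(H<130)&(S>80))|((S<60)&(V>140)))&(abs((P-c)@w)<.012)&(np.linalg.norm(P-c,axis=-1)<.1)
    for nm,k in(("red",red),("grn",grn),("tile",tile)):
        k=k&(abs((P-c)@w)<.012); q=P[k]; print(" ",nm,len(q),q.mean(0))
        out[nm]=q.mean(0)
    r=out["red"]-out["grn"];r-=w*(r@w);print(" len",np.linalg.norm(r));r/=np.linalg.norm(r)
    x=np.cross(r,w); print(" y",r,"x",x)
    al=P[reg&(abs((P-c)@w)<.006)&(ter|red|grn)]-c
    for a,l in((x,"x"),(r,"y")):
        e=np.percentile(al@a,[.5,99.5]);print("  ext",l,e,np.diff(e))
    ex=np.percentile(al@x,[.5,99.5]).mean();ey=np.percentile(al@r,[.5,99.5]).mean()
    print(" mid",c+ex*x+ey*r)
E
python3 m.py
```

```text
m.py:10: RuntimeWarning: Mean of empty slice.
  q=P[yel];print(n,"yellow",len(q),q.mean(0),q.min(0),q.max(0))
  ret = um.true_divide(
Traceback (most recent call last):
  File "m.py", line 10, in <module>
    q=P[yel];print(n,"yellow",len(q),q.mean(0),q.min(0),q.max(0))
                                               ~~~~~^^^
ValueError: zero-size array to reduction operation minimum which has no identity
```

```bash
python3 - <<'E'
from h import *
d=np.load("top.npz");p,P=d["p"],d["P"];h=cv2.cvtColor(p,cv2.COLOR_RGB2HSV)
for u,v in((180,229),(182,226),(178,232),(190,240),(165,240),(300,240),(273,230),(358,220),(308,226),(300,225)): print(u,v,P[v,u].round(3),h[v,u])
E
sed -i 's/(S>200)&(Z>.05)/(S>150)\&(V>120)\&(Z>.03)/' m.py; python3 m.py
```

```text
180 229 [0.514 0.205 0.072] [ 21 164 197]
182 226 [0.523 0.2   0.069] [ 21 167 194]
178 232 [0.505 0.211 0.071] [ 21 169 201]
190 240 [0.483 0.184 0.014] [ 15 105 158]
165 240 [0.484 0.263 0.011] [ 15 105 151]
300 240 [ 0.476 -0.148  0.116] [  8 138 175]
273 230 [ 0.507 -0.072  0.094] [ 76  94 114]
358 220 [ 0.534 -0.322  0.096] [  1 183 148]
308 226 [ 0.517 -0.175  0.098] [ 36   6 222]
300 225 [ 0.521 -0.152  0.094] [105 122 151]
top yellow 92 [0.51389408 0.20492775 0.06827989] [0.49613801 0.19294816 0.06298707] [0.53255278 0.21775638 0.07310673]
 top rect [0.51389408 0.20492775 0.06827989] ((513.8999633789062, 205.15460205078125), (39.43657684326172, 21.214462280273438), 10.809463500976562)
 board 3205 [0.56117844 0.20629572 0.01277541] ((568.7128295898438, 208.59750366210938), (162.06236267089844, 230.77194213867188), 83.35520935058594)
 plane c [ 0.51780979 -0.21070425  0.09659645] n [0.47351455 0.05304654 0.87918714] tilt 0.4966427966265166 2490 rms 0.0017811085558245168
  red 0 [nan nan nan]
  grn 24 [ 0.5039011  -0.07763046  0.0960298 ]
  tile 315 [ 0.52123125 -0.19485834  0.0
[... 563 characters left out ...]
024535  0.0931657 ] n [0.46507842 0.05177484 0.88375417] tilt 0.48697135752153375 1342 rms 0.0013676620041790943
  red 37 [ 0.53312434 -0.32074961  0.09605032]
  grn 107 [ 0.49948465 -0.07375011  0.09927993]
  tile 207 [ 0.52198788 -0.19863549  0.09845345]
 len 0.24930065413417313
 y [ 0.13493147 -0.99077012 -0.01296373] x [-0.87492603 -0.1252754   0.46777186]
  ext x [-0.06222622  0.06719115] [0.12941738]
  ext y [-0.15743622  0.11037255] [0.26780877]
 mid [ 0.52102941 -0.1972417   0.09463199]m.py:27: RuntimeWarning: Mean of empty slice.
  k=k&(abs((P-c)@w)<.012); q=P[k]; print(" ",nm,len(q),q.mean(0))
  ret = um.true_divide(
m.py:28: RuntimeWarning: Mean of empty slice.
  out[nm]=q.mean(0)
```

```bash
python3 -m creep '[[[-0.04,-0.03,0],[0,0,-0.03],0.087],[[-0.09,-0.06,0],[0,0,-0.08],0.087],[[-0.14,-0.095,0],[0,0,-0.14],0.087],[[-0.185,-0.13,0],[0,0,-0.2],0.087],[[-0.235,-0.16,0],[0,0,-0.25],0.087],[[-0.28,-0.195,0],[0,0,-0.3],0.087],[[-0.33,-0.225,0],[0,0,-0.35],0.087],[[-0.37,-0.255,0],[0,0,-0.4],0.087],[[-0.4,-0.275,0],[0,0,-0.4],0.087],[[-0.419,-0.288,-0.01],[0,0,-0.4],0.087],[[-0.419,-0.288,-0.01],[0,0,-0.4],0.087],[[-0.419,-0.288,-0.01],[0,0,-0.4],0.087]]'
python3 - <<'E'
from h import *
p,P=cloud("wrist");np.savez("w1",p=p,P=P);cv2.imwrite("pics/w1.png",p[...,::-1])
hsv=cv2.cvtColor(p,cv2.COLOR_RGB2HSV);H,S,V=[hsv[...,i].astype(int) for i in range(3)]
q=P[(H>17)&(H<32)&(S>130)&(P[...,2]>.06)&(P[...,2]<.08)]
print(len(q),q.mean(0),q.min(0),q.max(0),cv2.minAreaRect((q[:,:2]*1000).astype(np.float32)))
q=P[(P[...,2]>.019)&(P[...,2]<.03)&(np.linalg.norm(P[...,:2]-q.mean(0)[:2],axis=-1)<.05)]
print("sole",len(q),q.mean(0),cv2.minAreaRect((q[:,:2]*1000).astype(np.float32)))
s=get_state();print(s["eef_pos"],R.from_quat(s["tcp_rot"]).as_matrix().round(3))
E
```

```text
clock: 1.6
eef_pos: [0.5131, 0.2071, 0.249]
tcp_rot: [-0.035, 0.999, 0.0, -0.001]
contact_force: [-0.1, 0.0, -0.1]
width: 0.998
gripper_force: 0.0
819 [0.51571963 0.20709468 0.06845326] [0.49503559 0.19290327 0.06009484] [0.53837781 0.22144763 0.07073395] ((517.14501953125, 207.2946014404297), (42.18085861206055, 23.500429153442383), 11.501830101013184)
sole 1681 [0.51323219 0.20691091 0.02388354] ((517.3585815429688, 206.9237823486328), (60.345542907714844, 64.14724731445312), 11.750992774963379)
[0.51294339 0.20736589 0.24893597] [[-0.998 -0.071 -0.001]
 [-0.071  0.998  0.   ]
 [ 0.001  0.    -1.   ]]
```

View pics/w1.png

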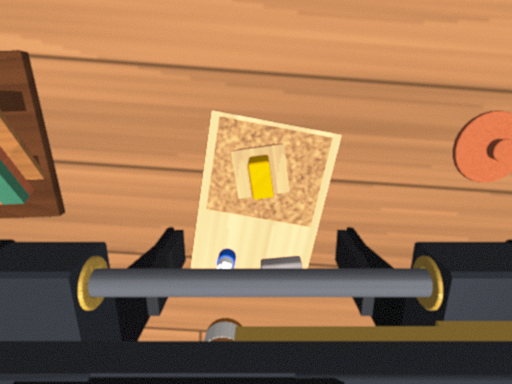

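The wrist view shows the float at (262,177), turned about 11.6°, with the tap at (226,260) and the stone at (282,263), both clear of it. The handle top and the sole size match the given sizes. Now I'll grasp it.

```bash
python3 -m creep '[[[-0.004,-0.0005,0.04],[0,0,-0.13],0.087],[[-0.004,-0.0005,0.09],[0,0,-0.13],0.087],[[-0.004,-0.0005,0.14],[0,0,-0.13],0.087],[[-0.004,-0.0005,0.18],[0,0,-0.13],0.087],[[-0.004,-0.0005,0.2],[0,0,-0.13],0.087],[[-0.004,-0.0005,0.201],[0,0,-0.13],0.087],[[-0.004,-0.0005,0.201],[0,0,-0.13],0.087],[[-0.004,-0.0005,0.201],[0,0,-0.13],0.015],[[-0.004,-0.0005,0.201],[0,0,-0.13],0.015],[[-0.004,-0.0005,0.201],[0,0,-0.13],0.015],[[-0.004,-0.0005,0.201],[0,0,-0.13],0.015],[[-0.004,-0.0005,0.201],[0,0,-0.13],0.015],[[-0.004,-0.0005,0.201],[0,0,-0.13],0.015],[[-0.004,-0.0005,0.201],[0,0,-0.13],0.015]]' 50
python3 - <<'E'
from h import *
s=get_state();print(s["clock"],s["eef_pos"],R.from_quat(s["tcp_rot"]).as_matrix().round(4),s["contact_force"],s["width"]*87,s["gripper_force"])
E
```

```text
clock: 3.4
eef_pos: [0.5181, 0.206, 0.0486]
tcp_rot: [-0.099, 0.995, 0.0, 0.0]
contact_force: [-0.5, 1.3, -0.1]
width: 0.288
gripper_force: 0.7
3.4 [0.51810497 0.20601956 0.04860154] [[-9.804e-01 -1.969e-01  1.000e-04]
 [-1.969e-01  9.804e-01  7.000e-04]
 [-2.000e-04  7.000e-04 -1.000e+00]] [-0.52615542  1.3267816  -0.12575302] 25.051056724113344 0.7478753104805946
```

```bash
python3 -m creep '[[[0,0,0],[0,0,0],0.015],[[0,0,0],[0,0,0],0.015],[[0,0,-0.02],[0,0,0],0.015],[[0,0,-0.06],[0,0,0],0.015],[[0,0,-0.11],[0,0,0],0.015],[[0.002,-0.04,-0.15],[0,0,0],0.015],[[0.004,-0.08,-0.19],[0,0,0],0.015],[[0.006,-0.13,-0.22],[0,0,0],0.015],[[0.008,-0.18,-0.24],[0,0,0],0.015],[[0.01,-0.23,-0.25],[0,0,0],0.015],[[0.012,-0.28,-0.25],[0,0,0],0.015],[[0.015,-0.33,-0.25],[0,0,0],0.015],[[0.017,-0.37,-0.25],[0,0,0],0.015],[[0.017,-0.395,-0.25],[0,0,0],0.015],[[0.017,-0.4,-0.25],[0,0,0],0.015],[[0.017,-0.4,-0.25],[0,0,0],0.015]]' 50
cat > m2.py <<'E'
from h import *
p,P=cloud("wrist");np.savez("w2",p=p,P=P);cv2.imwrite("pics/w2.png",p[...,::-1])
s=get_state();print(s["clock"],s["eef_pos"],R.from_quat(s["tcp_rot"]).as_matrix().round(4),s["contact_force"],s["width"]*87,s["gripper_force"])
hsv=cv2.cvtColor(p,cv2.COLOR_RGB2HSV);H,S,V=[hsv[...,i].astype(int) for i in range(3)]
X,Y,Z=P[...,0],P[...,1],P[...,2]
n0=np.array([.47,.052,.88]);c0=np.array([.521,-.197,.095])
near=(abs((P-c0)@n0)<.015)&(np.linalg.norm(P-c0,axis=-1)<.17)
ter=near&((H<13)|(H>174))&(S>110)&(S<235)
grn=near&(H>55)&(H<98)&(S>60)&((Y>-.12))
red=near&((H<4)|(H>174))&(S>170)&(Y<-.27)
t=P[ter]
for _ in range(5):
    c=np.median(t,0) if _==0 else t.mean(0);w=np.linalg.svd(t-c,full_matrices=False)[2][2]; w*=np.sign(w[2]); t=t[abs((t-c)@w)<.003]
print("plane",c,w,np.arccos(w[2]),len(t),((t-c)@w).std())
tile=near&(((H>95)&(H<130)&(S>80))|((S<50)&(V>140)))&(np.linalg.norm(P-c0,axis=-1)<.08)
for nm,k in(("grn",grn),("red",red),("tile",tile)):print(nm,k.sum(),P[k].mean(0) if k.any() else None)
q=P[tile];u=np.linalg.svd(q-q.mean(0),full_matrices=False)[2][0];u*=-np.sign(u[1]);u-=w*(u@w);u/=np.linalg.norm(u)
print("tile dir",u,"heading",np.degrees(np.arctan2(u[1],u[0])))
a=P[near&(ter|grn|red)]
a=a[abs((a-c)@w)<.005];x=np.cross(u,w)
for ax in(x,u):print("ext from tile centre",np.percentile((a-q.mean(0))@ax,[.3,99.7]),np.percentile((q-q.mean(0))@ax,[.5,99.5]))
print("tile above",np.median((q-c)@w))
E
python3 m2.py
```

```text
clock: 5.4
eef_pos: [0.5799, -0.1892, 0.2978]
tcp_rot: [-0.099, 0.995, 0.0, -0.001]
contact_force: [0.6, 0.6, -2.7]
width: 0.276
gripper_force: 50.0
5.45 [ 0.58016091 -0.18846207  0.29805838] [[-9.801e-01 -1.983e-01 -1.000e-03]
 [-1.983e-01  9.801e-01  1.200e-03]
 [ 8.000e-04  1.300e-03 -1.000e+00]] [ 0.48004613  0.48043037 -3.01140044] 23.469557391813726 49.97799283315544
plane [ 0.5157578  -0.21086608  0.09993184] [0.47475549 0.05205719 0.87857684] 0.4979221444508758 20122 0.0006863276192957577
grn 2180 [ 0.49940112 -0.07337697  0.10035994]
red 2273 [ 0.52566966 -0.31672857  0.10053595]
tile 2520 [ 0.52238291 -0.19380344  0.09884669]
tile dir [ 1.08245832e-01 -9.94124072e-01  4.10892228e-04] heading -83.78579416496653
ext from tile centre [-0.06372266  0.06024639] [-0.01706757  0.01340121]
ext from tile centre [-0.13310873  0.13484241] [-0.05944982  0.05803281]
tile above 0.003477531098048693
```

View pics/w2.png

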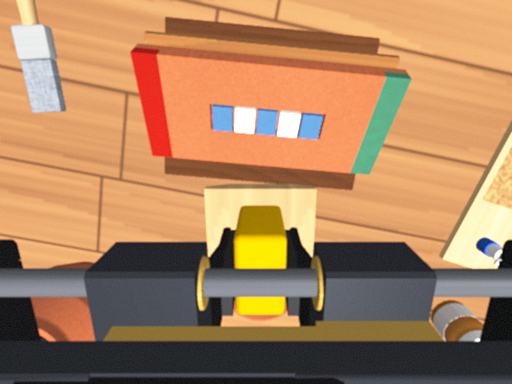

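The wrist view shows the float held squarely at (260,250). The panel is in full view, red at (153,103), green at (381,123), with the tile row at (267,121). Plane tilt is 0.498 and the extents match 124 x 270.

```bash
cat > g.py <<'E'
from h import *
w=np.array([.47476,.05206,.87858]);u=np.array([.10825,-.99412,.0004]);u-=w*(u@w);u/=np.linalg.norm(u);x=np.cross(u,w)
t=np.array([.52238,-.1938,.09885]);c=np.array([.51576,-.21087,.09993])
mid=t-.0017*x+.0009*u; mid=mid-w*((mid-c)@w)
Rp=np.column_stack([x,-u,-w])
def rel(y,h):  # sole centre at row y, height h above face
    s=get_state();R0=R.from_quat(s["tcp_rot"]).as_matrix();p=np.array(s["eef_pos"])
    tgt=mid+u*y+w*(h+.0366)
    print("tgt",tgt.round(4),"shift",(R0.T@(tgt-p)).round(4),"rot",R.from_matrix(R0.T@Rp).as_rotvec().round(4))
def where():
    s=get_state();R0=R.from_quat(s["tcp_rot"]).as_matrix();p=np.array(s["eef_pos"])
    sole=p+R0[:,2]*.0366-mid;f=np.array(s["contact_force"])
    print(round(s["clock"],2),"sole in panel xyz",(sole@np.column_stack([x,u,w])).round(4),"F",(f@np.column_stack([x,u,w])).round(2),"rot err",R.from_matrix(R0.T@Rp).as_rotvec().round(4),"grip",s["gripper_force"],s["width"]*87)
    print(np.round(s["joint_positions"],2))
E
python3 -c "
from g import *
print(mid);rel(-.103,.05);where()"
```

```text
[ 0.52249873 -0.19469384  0.09533003]
tgt [ 0.5525 -0.0878  0.1714] shift [0.0071 0.104  0.1268] rot [-0.021   0.4968  0.0897]
5.45 sole in panel xyz [2.840e-02 1.000e-04 1.736e-01] F [-1.9  -0.43 -2.39] rot err [-0.021   0.4968  0.0897] grip 49.97799283315544 23.469557391813726
[-0.2   0.23  0.57  1.48 -0.13  1.46  2.14]
```

```bash
python3 -m creep '[[[0,0.02,0],[-0.003,0.07,0.012],0.015],[[0.001,0.05,0.01],[-0.006,0.14,0.025],0.015],[[0.003,0.08,0.03],[-0.009,0.22,0.04],0.015],[[0.005,0.1,0.05],[-0.013,0.3,0.055],0.015],[[0.007,0.104,0.08],[-0.017,0.38,0.07],0.015],[[0.007,0.104,0.105],[-0.02,0.45,0.08],0.015],[[0.007,0.104,0.12],[-0.021,0.497,0.09],0.015],[[0.007,0.104,0.127],[-0.021,0.497,0.09],0.015],[[0.007,0.104,0.127],[-0.021,0.497,0.09],0.015],[[0.007,0.104,0.127],[-0.021,0.497,0.09],0.015],[[0.007,0.104,0.127],[-0.021,0.497,0.09],0.015]]'
python3 - <<'E'
from g import *
where();rel(-.103,.015)
p,P=cloud("side");cv2.imwrite("pics/s2.png",cv2.resize(p[150:330,150:380],None,fx=3,fy=3)[...,::-1])
E
```

```text
clock: 6.82
eef_pos: [0.5532, -0.0895, 0.1728]
tcp_rot: [-0.051, 0.968, -0.014, -0.244]
contact_force: [0.0, -0.7, -2.7]
width: 0.269
gripper_force: 50.0
6.83 sole in panel xyz [ 1.000e-04 -1.013e-01  5.150e-02] F [-1.28  0.68 -2.41] rot err [-0.0002  0.0031 -0.0022] grip 49.978816965885926 23.363427154587736
[-0.28  0.57  0.51  1.39 -0.11  1.71  1.9 ]
tgt [ 0.5358 -0.0896  0.1406] shift [-0.      0.0017  0.0365] rot [-0.0002  0.0031 -0.0022]
```

View pics/s2.png

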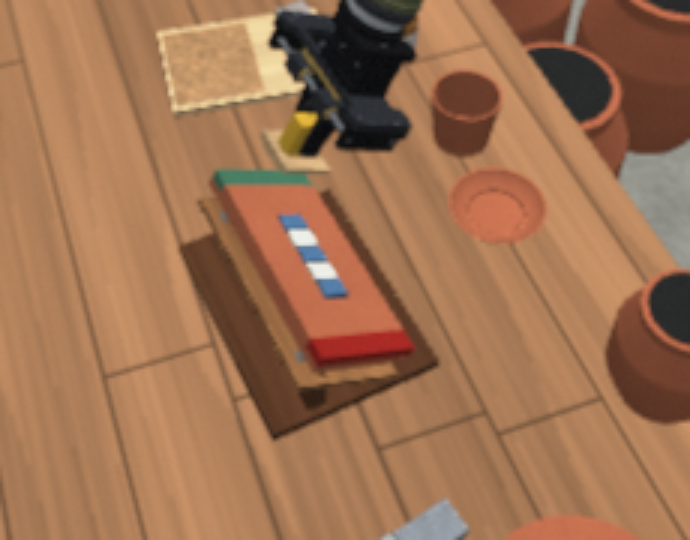

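The side view shows the float (300,140) tilted square to the face over the green end. I'll lower it slowly.

```bash
python3 -m creep '[[[0,0.001,0.02],[0,0.003,-0.002],0.015],[[0,0.001,0.035],[0,0.003,-0.002],0.015],[[0,0.001,0.045],[0,0.003,-0.002],0.015],[[0,0.001,0.049],[0,0.003,-0.002],0.015],[[0,0.001,0.052],[0,0.003,-0.002],0.015],[[0,0.001,0.054],[0,0.003,-0.002],0.015],[[0,0.001,0.055],[0,0.003,-0.002],0.015],[[0,0.001,0.055],[0,0.003,-0.002],0.015]]'
python3 -c "
from g import *
where()"
```

```text
clock: 7.88
eef_pos: [0.5271, -0.0912, 0.1239]
tcp_rot: [-0.053, 0.968, -0.014, -0.247]
contact_force: [0.2, 1.4, 3.7]
width: 0.275
gripper_force: 50.0
7.88 sole in panel xyz [-1.000e-04 -1.023e-01 -3.900e-03] F [ 1.49 -1.39  3.45] rot err [-0.0005 -0.0015 -0.0001] grip 49.99600176422973 23.930884817697734
[-0.29  0.57  0.5   1.51 -0.11  1.61  1.9 ]
```

```bash
python3 -m creep '[[[0,0,0.002],[0,0,0],0.015],[[0,0,0.004],[0,0,0],0.015],[[0,0,0.004],[0,0,0],0.015],[[0,0,0.004],[0,0,0],0.015]]'
python3 -c "
from g import *
where()"
```

```text
clock: 8.38
eef_pos: [0.5253, -0.0914, 0.1208]
tcp_rot: [-0.053, 0.968, -0.014, -0.247]
contact_force: [0.3, 1.2, 7.5]
width: 0.271
gripper_force: 50.0
8.38 sole in panel xyz [-1.000e-04 -1.023e-01 -7.500e-03] F [ 3.18 -1.16  6.86] rot err [-0.0005 -0.0011  0.    ] grip 50.0046399650455 23.61487642910956
[-0.29  0.57  0.5   1.51 -0.11  1.6   1.9 ]
```

```bash
python3 -m creep '[[[0,-0.003,0],[0,0,0],0.015],[[0,-0.008,0],[0,0,0],0.015],[[0,-0.014,0],[0,0,0],0.015],[[0,-0.02,0],[0,0,0],0.015],[[0,-0.026,0],[0,0,0],0.015],[[0,-0.032,0],[0,0,0],0.015],[[0,-0.038,0],[0,0,0],0.015],[[0,-0.044,0],[0,0,0],0.015],[[0,-0.05,0],[0,0,0],0.015],[[0,-0.056,0],[0,0,0],0.015],[[0,-0.062,0],[0,0,0],0.015],[[0,-0.068,0],[0,0,0],0.015],[[0,-0.074,0],[0,0,0],0.015],[[0,-0.08,0],[0,0,0],0.015],[[0,-0.086,0],[0,0,0],0.015],[[0,-0.092,0],[0,0,0],0.015],[[0,-0.098,0],[0,0,0],0.015],[[0,-0.104,0],[0,0,0],0.015],[[0,-0.11,0],[0,0,0],0.015],[[0,-0.115,0],[0,0,0],0.015]]'
python3 -c "
from g import *
where()"
```

```text
clock: 10.88
eef_pos: [0.5393, -0.2027, 0.1201]
tcp_rot: [-0.054, 0.968, -0.012, -0.245]
contact_force: [3.3, 7.8, 5.2]
width: 0.274
gripper_force: 50.0
10.88 sole in panel xyz [-0.0022  0.0097 -0.0073] F [-1.16 -7.38  6.51] rot err [0.0025 0.0016 0.0035] grip 50.00401645491365 23.873132944973598
[-0.14  0.64  0.53  1.42 -0.09  1.61  2.07]
```

```bash
python3 -m creep '[[[0,-0.005,0],[0,0,0],0.015],[[0,-0.011,0],[0,0,0],0.015],[[0,-0.017,0],[0,0,0],0.015],[[0,-0.023,0],[0,0,0],0.015],[[0,-0.029,0],[0,0,0],0.015],[[0,-0.035,0],[0,0,0],0.015],[[0,-0.041,0],[0,0,0],0.015],[[0,-0.047,0],[0,0,0],0.015],[[0,-0.053,0],[0,0,0],0.015],[[0,-0.059,0],[0,0,0],0.015],[[0,-0.065,0],[0,0,0],0.015],[[0,-0.071,0],[0,0,0],0.015],[[0,-0.077,0],[0,0,0],0.015],[[0,-0.083,0],[0,0,0],0.015],[[0,-0.089,0],[0,0,0],0.015],[[0,-0.093,0],[0,0,0],0.015],[[0,-0.095,0],[0,0,0],0.015],[[0,-0.095,0],[0,0,0],0.015],[[0,-0.095,0],[0,0,0],0.015]]'
python3 - <<'E'
from g import *
where()
p,P=cloud("top");cv2.imwrite("pics/t3.png",cv2.resize(p[180:280,240:390],None,fx=5,fy=5)[...,::-1])
E
```

```text
clock: 13.25
eef_pos: [0.5497, -0.2977, 0.1201]
tcp_rot: [-0.054, 0.968, -0.013, -0.245]
contact_force: [4.9, 5.3, 4.5]
width: 0.274
gripper_force: 50.0
13.25 sole in panel xyz [-0.0022  0.1053 -0.0072] F [-2.65 -4.74  6.59] rot err [0.0011 0.0015 0.0031] grip 50.0019366183551 23.825970604474406
[-0.01  0.73  0.55  1.29 -0.08  1.63  2.2 ]
```

View pics/t3.png

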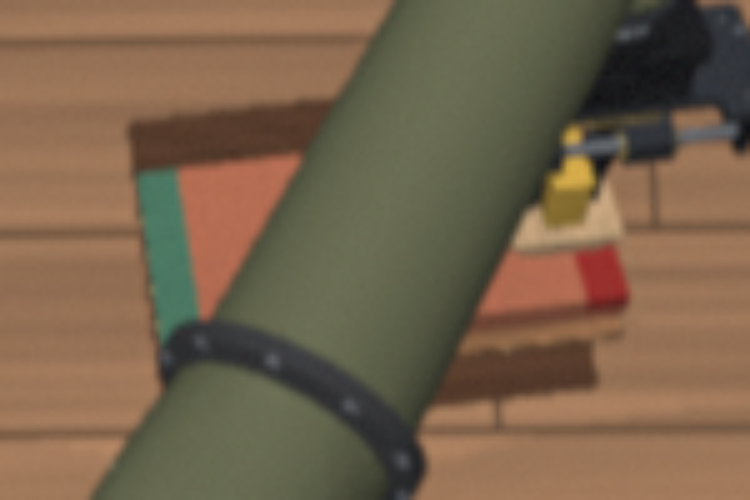

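The float sits on the red end, near (570,190) in the crop, and the arm hides the tiles. I'll lift off and check the tiles with the wrist camera.

```bash
python3 -m creep '[[[0,0,-0.004],[0,0,0],0.015],[[0,0,-0.015],[0,0,0],0.015],[[0,0,-0.04],[0,0,0],0.015],[[0,0.02,-0.08],[0,0,0],0.015],[[0,0.05,-0.12],[0,-0.07,0],0.015],[[-0.01,0.08,-0.15],[0,-0.15,0],0.015],[[-0.03,0.1,-0.17],[0,-0.25,0],0.015],[[-0.05,0.1,-0.18],[0,-0.35,0],0.015],[[-0.07,0.1,-0.18],[0,-0.43,0],0.015],[[-0.07,0.1,-0.18],[0,-0.49,0],0.015],[[-0.07,0.1,-0.18],[0,-0.49,0],0.015],[[-0.07,0.1,-0.18],[0,-0.49,0],0.015]]'
python3 - <<'E'
from g import *
where()
p,P=cloud("wrist");np.savez("w3",p=p,P=P);cv2.imwrite("pics/w3.png",p[...,::-1])
hsv=cv2.cvtColor(p,cv2.COLOR_RGB2HSV);H,S,V=[hsv[...,i].astype(int) for i in range(3)]
L=(P-mid)@np.column_stack([x,u,w])
for y in(-.09,-.075,-.048,-.024,0,.024,.048,.075,.09):
    k=(abs(L[...,0]+0)<.008)&(abs(L[...,1]-y)<.006)&(abs(L[...,2])<.012);print(y,k.sum(),np.median(L[k][:,2]).round(4),hsv[k].mean(0).round())
d=np.load("w1.npz");p,P=d["p"],d["P"];hsv=cv2.cvtColor(p,cv2.COLOR_RGB2HSV)
b=(abs(P[...,2]-.012)<.006)&(P[...,0]>.4)&(P[...,1]>.05)&(P[...,1]<.35)
m=cv2.connectedComponentsWithStats(b.astype(np.uint8));q=P[m[1]==1+np.argmax(m[2][1:,4])]
print("board",cv2.minAreaRect((q[:,:2]*1000).astype(np.float32)))
ck=b&(hsv[...,1]>118)&(hsv[...,2]<205);ck=cv2.morphologyEx(ck.astype(np.uint8),cv2.MORPH_CLOSE,np.ones((5,5)));ck=cv2.morphologyEx(ck,cv2.MORPH_OPEN,np.ones((9,9)))
m=cv2.connectedComponentsWithStats(ck);q=P[(m[1]==1+np.argmax(m[2][1:,4]))&b]
print("cork",len(q),cv2.minAreaRect((q[:,:2]*1000).astype(np.float32)))
E
```

```text
clock: 14.8
eef_pos: [0.6834, -0.185, 0.2438]
tcp_rot: [-0.054, 0.999, -0.001, -0.006]
contact_force: [1.0, 0.5, -3.0]
width: 0.274
gripper_force: 50.0
14.8 sole in panel xyz [-0.0876  0.0079  0.175 ] F [-2.33 -0.35 -2.18] rot err [-4.00e-04  4.86e-01 -4.00e-04] grip 49.98037246376043 23.811935308093105
[-0.13  0.48  0.52  1.28 -0.23  1.44  2.05]
-0.09 167 -0.0001 [ 11. 152. 252.]
-0.075 163 0.0 [ 11. 152. 252.]
-0.048 171 -0.0001 [104. 129. 238.]
-0.024 165 -0.0 [  0.   0. 255.]
0 167 0.0 [104. 129. 238.]
0.024 168 0.0001 [  0.   0. 255.]
0.048 169 -0.0002 [104. 129. 238.]
0.075 172 -0.0001 [ 11. 152. 252.]
0.09 170 -0.0002 [ 11. 152. 251.]
board ((564.7216796875, 211.1753692626953), (160.5631866455078, 215.04486083984375), 83.50996398925781)Traceback (most recent call last):
  File "<stdin>", line 13, in <module>
    return _wrapfunc(a, 'argmax', axis=axis, out=out, **kwds)
    return bound(*args, **kwds)
ValueError: attempt to get argmax of an empty sequence
```

View pics/w3.png

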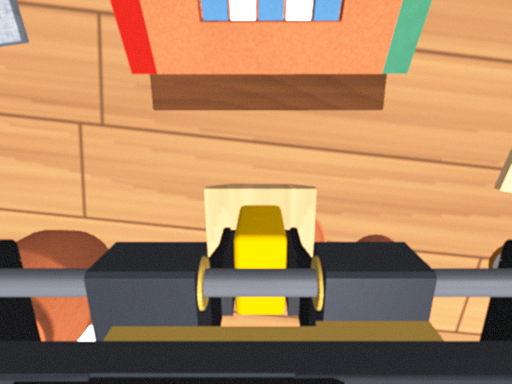

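The wrist view shows the tiles at (270,10) and the panel back at rest. Depth puts every tile within 0.2 mm of the face, and the float is still held squarely. The float's original spot is only about 1 cm off the pad's centre, so I'll return it there.

```bash
cat > b.py <<'E'
from h import *
s=get_state();R0=R.from_quat(s["tcp_rot"]).as_matrix();p=np.array(s["eef_pos"])
x=np.array([-.980,-.198,0]);y=np.array([-.198,.980,0]);G=np.column_stack([x,y,[0,0,-1.]])
for z in(.23,.10,.049):print((R0.T@(np.array([.5181,.206,z])-p)).round(4),R.from_matrix(R0.T@G).as_rotvec().round(4))
print(s["clock"],p.round(4),s["contact_force"].round(2))
E
python3 b.py
```

```text
[0.1221 0.4064 0.0148] [-0.0004 -0.0116 -0.0908]
[0.1206 0.4066 0.1448] [-0.0004 -0.0116 -0.0908]
[0.12   0.4066 0.1958] [-0.0004 -0.0116 -0.0908]
14.85 [ 0.6837 -0.1848  0.2438] [ 0.54 -0.41 -2.92]
```

```bash
python3 -m creep '[[[0.01,0.03,0],[0,-0.003,-0.01],0.015],[[0.02,0.07,0],[0,-0.006,-0.02],0.015],[[0.035,0.11,0],[0,-0.01,-0.03],0.015],[[0.047,0.155,0],[0,-0.012,-0.04],0.015],[[0.06,0.2,0],[0,-0.012,-0.05],0.015],[[0.074,0.245,0.005],[0,-0.012,-0.06],0.015],[[0.087,0.29,0.008],[0,-0.012,-0.07],0.015],[[0.1,0.335,0.01],[0,-0.012,-0.08],0.015],[[0.112,0.375,0.012],[0,-0.012,-0.09],0.015],[[0.12,0.4,0.015],[0,-0.012,-0.091],0.015],[[0.121,0.406,0.04],[0,-0.012,-0.091],0.015],[[0.121,0.406,0.08],[0,-0.012,-0.091],0.015],[[0.121,0.406,0.12],[0,-0.012,-0.091],0.015],[[0.121,0.406,0.145],[0,-0.012,-0.091],0.015],[[0.121,0.406,0.165],[0,-0.012,-0.091],0.015],[[0.121,0.406,0.18],[0,-0.012,-0.091],0.015],[[0.121,0.406,0.18],[0,-0.012,-0.091],0.015],[[0.121,0.406,0.18],[0,-0.012,-0.091],0.015]]'
python3 b.py
```

```text
clock: 17.1
eef_pos: [0.5183, 0.2057, 0.0659]
tcp_rot: [-0.1, 0.995, 0.0, 0.002]
contact_force: [0.8, -0.5, -2.3]
width: 0.271
gripper_force: 50.0
[-0.0003  0.0003 -0.1641] [-0.0002  0.0031  0.0002]
[ 0.0001  0.0003 -0.0341] [-0.0002  0.0031  0.0002]
[0.0002 0.0003 0.0169] [-0.0002  0.0031  0.0002]
17.1 [0.5183 0.2057 0.0659] [ 0.77 -0.45 -2.29]
```

```bash
python3 -m creep '[[[0,0,0.006],[0,0.003,0],0.015],[[0,0,0.011],[0,0.003,0],0.015],[[0,0,0.014],[0,0.003,0],0.015],[[0,0,0.016],[0,0.003,0],0.015],[[0,0,0.017],[0,0.003,0],0.015],[[0,0,0.017],[0,0.003,0],0.015]]'
python3 b.py
```

```text
clock: 17.85
eef_pos: [0.5174, 0.2054, 0.0486]
tcp_rot: [-0.1, 0.995, -0.0, -0.001]
contact_force: [-2.8, -0.3, 3.6]
width: 0.27
gripper_force: 50.0
[-0.0005  0.0004 -0.1814] [-0.0003 -0.0016  0.0001]
[-0.0007  0.0004 -0.0514] [-0.0003 -0.0016  0.0001]
[-0.0007  0.0004 -0.0004] [-0.0003 -0.0016  0.0001]
17.85 [0.5174 0.2054 0.0486] [-2.83 -0.29  3.64]
```

The float is down with light contact. I'll open and retreat upward.

```bash
python3 -m creep '[[[0,0,-0.0005],[0,0,0],0.03],[[0,0,-0.0005],[0,0,0],0.05],[[0,0,-0.0005],[0,0,0],0.07],[[0,0,-0.0005],[0,0,0],0.07],[[0,0,-0.0005],[0,0,0],0.07],[[0,0,-0.0005],[0,0,0],0.07],[[0,0,-0.02],[0,0,0],0.07],[[0,0,-0.05],[0,0,0],0.07],[[0,0,-0.09],[0,0,0],0.07],[[0,0,-0.14],[0,0,0],0.07],[[0,0,-0.19],[0,0,0],0.07],[[0,0,-0.2],[0,0,0],0.07],[[0,0,-0.2],[0,0,0],0.07]]'
python3 - <<'E'
from h import *
p,P=cloud("wrist");cv2.imwrite("pics/w4.png",p[...,::-1])
hsv=cv2.cvtColor(p,cv2.COLOR_RGB2HSV);H,S,V=[hsv[...,i].astype(int) for i in range(3)]
q=P[(H>17)&(H<32)&(S>130)&(P[...,2]>.06)&(P[...,2]<.08)]
print(len(q),q.mean(0),cv2.minAreaRect((q[:,:2]*1000).astype(np.float32)))
p,P=cloud("side");cv2.imwrite("pics/s4.png",p[...,::-1])
E
```

```text
clock: 19.48
eef_pos: [0.5179, 0.2056, 0.2484]
tcp_rot: [-0.1, 0.995, 0.0, -0.0]
contact_force: [0.2, 0.1, -1.2]
width: 0.802
gripper_force: 0.0
840 [0.51571765 0.20420057 0.06842659] ((516.6082153320312, 204.41229248046875), (41.392765045166016, 23.12645149230957), 11.396782875061035)
```

View pics/w4.png

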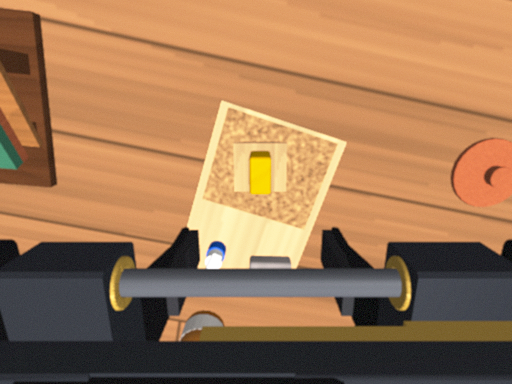

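View pics/s4.png

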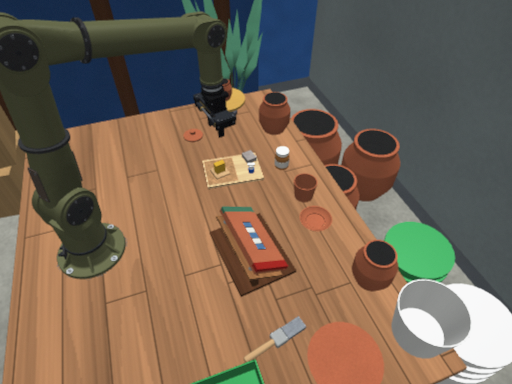

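The float stands upright on the cork at (260,172) in the wrist view and (219,167) in the side view. The gripper is clear, and the tap, stone and other things are where they were.

```bash
python3 -c "
from bench import *
print(hand_in())"
```

```text
the job is handed in; nothing more can be done
None
```

I handed the job in (no verdict shown): all five tiles measured flush to about 0.2 mm after one pressed pass (a brief halt mid-row, about 7 mm deep at each check), the panel sprang back, and the float stands released and upright on the cork pad with nothing else visibly moved.

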